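Weigh the small flask

ROBOT

A 6-joint arm with a two-finger parallel gripper is mounted at the origin on the work surface. World frame = base frame: x ahead of the robot, y to its left, z up, the work surface at z = 0. Lengths are in m, angles in degrees, forces in N, time in s.
With the tool pointing down it reaches from about 0.375 to 0.9 m from the base axis. Payload 3.1 kg.
Tool frame: the origin (TCP) lies between the finger pads; the fingertips stand 11 mm ahead of it and the grasp point (between the pads) lies 8 mm behind it; z points along the fingers, y is the line along which they close (so a half turn about z gives the same grasp; the last joint's range is limited). The gripper opens to 87 mm and grips with 3 to 60 N. Pads are 19 mm wide; open, the fingers measure 117 mm over their backs; the gripper's body (75 mm by 190 mm) begins 51 mm behind the grasp point.
Start: joints at [-10.227, 30.224, 82.088, -0, 67.689, -10.227], TCP at [0.625, 0, 0.234] pointing down, gripper open.
Joint ranges: [-176.69, 176.69], [-43.24, 126.21], [12.49, 139.97], [-82, 262], [0, 151.66], [-163.58, 163.58]. Speed limits (degrees/s): [159.86, 159.86, 180, 180, 180, 180].

INTERFACE

Orientations are given as a 3x3 rotation matrix whose columns are the frame's x, y, z axes.
In Python, from rig import bot gives the robot as it stands.
- The arm moves only by the tool apply_moves, never from a script. Its argument "steps" is a list that holds one entry, the list of rows, each a list of 7 numbers: the shift along the tool's x, y, z in cm, then the turn, a rotation vector about the tool's x, y, z in degrees, then the gripper command: -1 is shut, 1 is fully open, values between are in proportion. In form: [[[dx, dy, dz, rx, ry, rz, jaw], ...]]. A call has 1 to 20 rows; each row is the pose to reach, as a shift and turn from the pose commanded when the call began, along the tool's axes at that moment; what a row does not reach only later rows make up. A row lasts 1/8 s, in which the tool goes at most 62.5 mm and 10.7 degrees, less where a joint would pass 70% of its speed; a pose out of reach is approached as far as the arm can. A call with a gripper value outside its range is refused whole. The fingers move at their own pace and stop on an object; the grip force is fixed at half the most. Time passes only in rows, so rows that repeat a pose let the fingers close. It gives the time, the measured TCP pose, the force, the opening and the grip force at its end, in the units of the state.
- bot.read_state(): the state, without advancing time (a new reading comes with each control period).
- bot.capture(name): name is "scene" or "side" or "wrist"; returns the picture (384x512x3 uint8, blue, green, red); there is no depth.
- bot.camera_model(name): a dict with "intrinsics" (3x3 intrinsics, pixels), "R" (3x3) and "t" (3): a world point X has camera coordinates R X + t. Camera axes: x right, y down, z forward; pixel columns grow to the right and rows downward; lengths in m; the calibration is good to about 2 mm. A picture is of the moment at which its call begins: read the wrist's pose just before it. camera_model takes no time and is no camera call; for the wrist camera it gives the pose at the moment of the call.
- bot.hand_in(): hands the job in; it is judged then, once.
The state is a dict: "time_s": time; "joint_positions": joint angles; "qvel": joint speeds; "tau": joint torques, N m; "position": TCP position; "tcp_rot": TCP orientation; "force": force on the tool from outside, world axes, zero at the start; "moment": the same for the moment, N m; "opening": opening from 0.0 (shut) to 1.0 (fully open); "grasp_force": force on a finger pad.
Only numpy, scipy, OpenCV 4.12 (cv2) and the standard library are available. Lean on these libraries where they do the work, as an engineer would, in place of code of your own. Each camera call takes 0.05 s, during which the arm holds its last target. There are 200 camera calls.

TASK

Lift the smallest of the three stoppered flasks out of the white spill tray by its neck and stand it upright in the middle of the balance's weighing pan. It is thin glass: hold it with a light grip, keep it upright, set it down gently without overloading the pan, and leave the two bigger flasks where they stand.

Things in the scene. Friction and masses are not known exactly. Their poses are not given: they have to be found in the camera images.
- small_flask_centre (a point): Centre (80 mm above foot, z up) of the smallest of 3 amber-glass volumetric flasks with white stoppers, alike but for size. 160 mm tall, 90 g, round: bulb 54 mm wide, 66 high; neck 16 mm wide, 66 to 142 mm up (grip it 118 mm up); fixed stopper 18 mm wide. A grip over 40 N per finger cracks it; 20 to 25 N holds. Stands in a white tray 280 x 380, floor 5, walls 45 mm high.
- pan_centre (a point): Centre of the upper face of the balance's round steel pan, 130 mm across, level, 72 mm above the table, z up; a thin dark ring 62 mm across marks the middle. The pan is sprung: it sinks 1.4 mm per newton, and pushed down over 10 mm (7 N) it is overloaded. White housing below it 280 x 200 mm, 48 mm high.
- medium_flask_centre (a point): Centre (half-way up, 97.5 mm above its foot) of the middle-sized flask, a bystander: 195 mm tall, bulb 72 mm across, neck 18 mm; stands in the same tray and stays there. z up.
- large_flask_centre (a point): Centre (half-way up, 112.5 mm above its foot) of the largest flask, a bystander: 225 mm tall, bulb 90 mm across, neck 20 mm; stands in the same tray and stays there. z up.
There are look-alikes about, which are no part of the job. What is shaped like the part that bears small_flask_centre but turquoise is not meant.

How it is judged (in metres and radians):
At the end, for the whole second after the job is handed in: The small flask stands upright (within 7 degrees), released and at rest, on the weighing pan, its axis within 20 mm of the pan's centre; the medium and large flasks are within 20 mm of where they started (horizontal distance between small_flask_centre and pan_centre below 0.02 m and z of small_flask_centre in the frame of pan_centre between 0.073 and 0.087 m and angle between small_flask_centre's own z axis and vertical below 0.12 rad and linear speed of small_flask below 0.02 m/s and distance of each of medium_flask_centre, large_flask_centre from where it was at the start of the episode below 0.02 m); the robot touches nothing.
It fails at once if the small flask is gripped hard enough to crack it (more than 40 N on a finger, 80 N over both) (contact force between the fingers and small_flask above 80 N).
It fails at once if the pan is overloaded: pushed down more than 10 mm (7 N) (distance of pan_centre from where it was at the start of the episode above 0.01 m).
It fails at once if the small flask is tipped more than 35 degrees (angle between small_flask_centre's own z axis and vertical above 0.61 rad).
It fails at once if a bigger flask is shifted more than 20 mm (distance of any of medium_flask_centre, large_flask_centre from where it was at the start of the episode above 0.02 m).
It also fails if it takes over 42 s, if anything falls off the work surface, if the arm or the gripper's body presses on something with over 40 N, if the wrist force passes 120 N, or if a joint passes its speed limit or range.

## Working session

There is one attempt and no reset: what is moved stays moved. The work goes in short steps, Python scripts to look and compute and a tool call to move; the robot and the scene stay as the last step left them, time stands still between calls to the robot, and variables do not carry over. Pictures are saved under pics/ and viewed, at most 10 in all, crops included, and the job is handed in when it is done.

Besides the shell and the picture viewer there is one more tool, called after "Request:" as name([rows], argument=value, ...), one row to a line, values as JSON. apply_moves: Moves the arm, as the interface text tells. Its arguments: {"type":"object","properties":{"steps":{"type":"array","items":{"type":"array","items":{"type":"array","items":{"type":"number"}}}}},"required":["steps"]}

```bash
mkdir -p pics; python3 - <<'E'
from rig import bot
import cv2,numpy as np
s=bot.read_state();print(s['time_s'],s['position'],s['tcp_rot'],s['opening'])
for n in("scene","side"):
    cv2.imwrite(f"pics/{n}0.png",bot.capture(n));m=bot.camera_model(n)
    print(n,np.round(m['intrinsics'],1).tolist(),np.round(m['R'],3).tolist(),np.round(m['t'],3).tolist())
E
```

```text
0.0 [6.24300176e-01 1.35878618e-04 2.32574703e-01] [[ 2.65723158e-05  9.99997757e-01 -2.11786721e-03]
 [ 9.99999936e-01 -2.58156292e-05  3.57313652e-04]
 [ 3.57258177e-04 -2.11787656e-03 -9.99997693e-01]] 1.0001847293926456
scene [[388.9, 0.0, 260.9], [0.0, 388.9, 190.3], [0.0, 0.0, 1.0]] [[0.649, 0.761, -0.006], [0.559, -0.481, -0.675], [-0.517, 0.435, -0.737]] [-0.372, -0.193, 1.358]
side [[457.9, 0.0, 255.4], [0.0, 457.9, 194.8], [0.0, 0.0, 1.0]] [[0.875, -0.484, -0.005], [-0.339, -0.605, -0.721], [0.346, 0.632, -0.693]] [-0.409, 0.266, 1.102]
```

View pics/scene0.png

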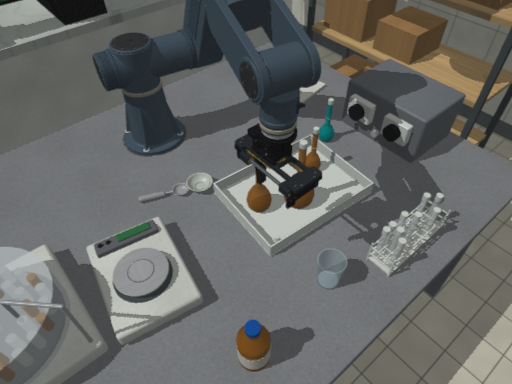

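View pics/side0.png

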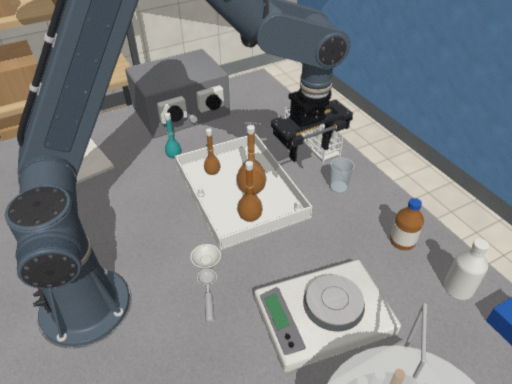

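Candidates in the side view are the amber flasks at (212,155), which looks smallest, (250,195) medium and (251,165) large, plus the turquoise look-alike at (171,140), which is excluded. The pan is at (335,298) in the side view and (142,272) in the scene view. I'll check the choice in a close crop.

```bash
python3 - <<'E'
import cv2,numpy as np
a=cv2.imread("pics/side0.png")[110:240,150:320];b=cv2.imread("pics/scene0.png")[110:240,220:390]
f=lambda i:cv2.resize(i,(510,390),interpolation=cv2.INTER_CUBIC)
o=np.hstack([f(a),f(b)]);cv2.imwrite("pics/crop.png",cv2.resize(o,(800,306)))
E
cat >h.py <<'E'
from rig import bot
import cv2,numpy as np
def P(n,m=None):
    m=m or bot.camera_model(n); return np.array(m['intrinsics'])@np.c_[m['R'],m['t']]
def tri(Ps,uv):
    A=np.vstack([r for p,(u,v) in zip(Ps,uv) for r in (u*p[2]-p[0],v*p[2]-p[1])])
    x=np.linalg.svd(A)[2][-1];return x[:3]/x[3]
def plane(p,uv,z):
    u,v=uv;A=np.vstack([u*p[2]-p[0],v*p[2]-p[1]]);return np.linalg.solve(A[:,:2],-A[:,3]-A[:,2]*z)
E
python3 - <<'E'
from h import *
a,b=P('scene'),P('side')
for n,u,v in [('small stopper',(316,130),(209,132)),('small bulb',(312,160),(212,165)),('med stop',(260,163),(249,167)),('large stop',(303,146),(251,130)),('pan',(142,272),(335,298))]:
    print(n,tri([a,b],[u,v]).round(3))
E
```

```text
small stopper [0.476 0.294 0.155]
small bulb [0.474 0.293 0.033]
med stop [0.49  0.071 0.177]
large stop [0.547 0.165 0.217]
pan [ 0.504 -0.308  0.066]
```

View pics/crop.png

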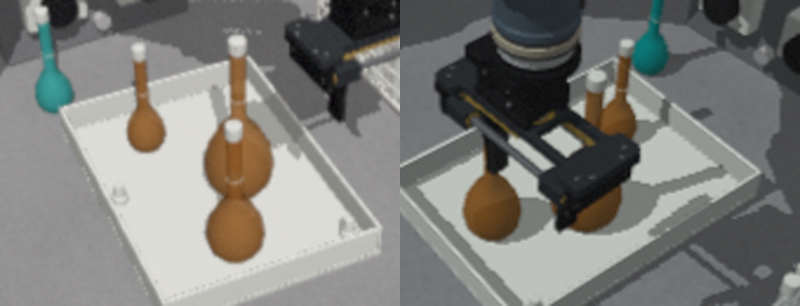

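The crop confirms it: the amber flask at side (146,130 in the crop) is clearly the smallest and stands alone in the tray's far corner. The turquoise one is outside the tray. Triangulated, its neck is at about (0.475, 0.294) with the stopper top at about 0.16. I'll go up and then over it.

Request:
apply_moves([
  [[0,0,-5,0,0,0,1],[3,-1,-7,0,0,0,1],[8,-4,-7,0,0,0,1],[13,-7,-7,0,0,0,1],[18,-9,-7,0,0,0,1],[23,-12,-7,0,0,0,1],[27,-14,-7,0,0,0,1],[29.4,-14.9,-7,0,0,0,1],[29.4,-14.9,-7,0,0,0,1],[29.4,-14.9,-7,0,0,0,1],[29.4,-14.9,-7,0,0,0,1],[29.4,-14.9,-7,0,0,0,1]],
])

```text
time_s: 1.6
position: [0.4765, 0.2931, 0.3035]
tcp_rot: [[0.002, 1.0, -0.0], [1.0, -0.002, -0.0], [-0.0, -0.0, -1.0]]
force: [-0.5, 0.2, -0.2]
opening: 0.999
grasp_force: 0.0
```

```bash
python3 - <<'E'
from h import *
s=bot.read_state();print(s['time_s'],s['position'],np.round(s['tcp_rot'],3).tolist(),np.abs(s['qvel']).max())
w=bot.camera_model('wrist');np.save('w1.npy',P('wrist',w))
print((-np.array(w['R']).T@w['t']).round(3))
W,C=bot.capture('wrist'),bot.capture('scene')
cv2.imwrite('pics/w1.png',W);cv2.imwrite('pics/s1.png',C)
p=P('wrist',w)
for z in(.01,.165,.151):
    q=p@[.475,.294,z,1];print(q[:2]/q[2])
cv2.imwrite('pics/both1.png',np.hstack([cv2.resize(W,(400,300)),cv2.resize(C[100:250,200:400],(400,300))]))
E
```

```text
1.6 [0.47648967 0.29313669 0.30349222] [[0.002, 1.0, -0.0], [1.0, -0.002, -0.0], [-0.0, -0.0, -1.0]] 0.17336088686271622
[0.477 0.368 0.454]
[247.3113977  163.83826582]
[246.85737701 187.00070983]
[246.91626061 183.99668788]
```

View pics/both1.png

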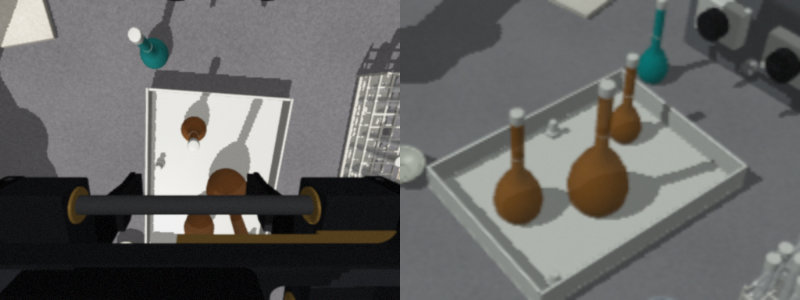

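The wrist view shows the small flask's stopper at about (248,186) full-res, within 2 px of the prediction. The two big flasks are well below and behind it. I'll refine the stopper position once.

```bash
python3 - <<'E'
from h import *
W,C=cv2.imread('pics/w1.png'),cv2.imread('pics/s1.png')
# amber mask around flask in the wrist view, stopper = bright blob next to it
r=W[140:205,225:275].astype(int)
for y in range(30,62,2): print(y+140,' '.join('%3d'%r[y,x].mean() if r[y,x,2]-r[y,x,0]<40 else ' A ' for x in range(10,38)))
p=np.load('w1.npy')
D=bot.camera_model('side');S=P('side')
print(tri([p,P('scene'),S],[(248.3,185.5),(315.7,129.5),(209.1,131.2)]))
print('decoy',tri([P('scene'),S],[(330,101),(169,121)]))
print('med',tri([P('scene'),S],[(200+116/2,100+115/2),(249.4,165.2)]),'large',tri([P('scene'),S],[(303.5,143.5),(250.7,128.7)]))
E
```

```text
170  A   A   A   A   A   A   A   A   73  A   A   A   A   A   A   A   A   A   A   A   A   A   A   A   A   A   A   A 
172  A   A   A   A   A   A   A   A   A   A   A   A   A   A   A   A   A   A   67  A   A   A   A   A   A   A   A  126
174  A   A   A   A   A   A   A   A   A   A   A   A   A   A   A   A   A   A   A   A   A   A   A   A   A   A  134 191
176 174  A   A   A   A   A   A   A   A   57  67  73  72  72  68  61  A   A   A   A   A   A   A   A   A  167 214 228
178 227 216 179  A   A   A   A   77  93 102 106 115 117 118 113 109  99  84  A   A   A   A   A  178 211 227 230 230
180 231 231 229 224 201 156 110 111 145 168 185 201 206 201 189 179 156 126 109 127 175 210 222 228 230 230 230 231
182 231 231 231 231 223 185 157 188 213 224 227 227 227 226 225 224 215 196 165 154 194 227 230 230 232 230 229 231
184 231 231 233 230 218 193 211 224 228 229 228 229 229 228 226 226 226 222 205 179 186 224 230 230 231 231 230 231
186 232 232 232 230 222 202 222 230 230 231 231 231 230 230 228 228 227 226 217 207 199 224 231 232 231 230 231 230
188 232 232 232 232 225 214 229 233 235 234 236 234 234 
[... 211 characters left out ...]
 237 238 239 240 238 237 234 231 231 230 230 232 233 233 231 232 232 232 231 231
194 231 232 231 233 232 232 232 233 232 233 232 233 231 228 230 233 230 232 233 233 232 232 231 231 232 232 232 231
196 232 233 232 233 233 234 233 232 233 232 232 234 232 233 232 233 234 234 233 233 232 232 231 231 233 233 232 232
198 234 233 233 233 233 232 234 233 233 234 232 232 232 233 233 233 232 232 232 232 233 232 234 232 232 232 231 232
200 233 232 235 233 232 233 233 233 232 233 233 233 232 233 233 233 233 233 233 231 231 232 233 231 232 232 232 231
[0.47579057 0.29330252 0.1582021 ]
decoy [0.39988083 0.43279663 0.14315189]
med [0.48673658 0.06514605 0.1925076 ] large [0.54634884 0.16643051 0.22202733]
```

The stopper blob centre is at (247.5,186), giving (0.476, 0.293), so no lateral correction is needed. I'll descend to TCP z of about 0.115 with the jaw wide, then close gradually.

Request:
apply_moves([
  [[0,0,4,0,0,0,1],[0,0,8,0,0,0,1],[0,0,11,0,0,0,1],[0,0,14,0,0,0,0.6],[0,0,16,0,0,0,0.3],[0,0,17.5,0,0,0,0],[0,0,18.5,0,0,0,-0.1],[0,0,18.8,0,0,0,-0.2],[0,0,18.8,0,0,0,-0.3],[0,0,18.8,0,0,0,-0.4],[0,0,18.8,0,0,0,-0.4],[0,0,18.8,0,0,0,-0.4]],
])

```text
time_s: 3.2
position: [0.4761, 0.2941, 0.1159]
tcp_rot: [[-0.0, 1.0, 0.001], [1.0, 0.0, 0.0], [0.0, 0.001, -1.0]]
force: [1.0, 0.3, 0.4]
opening: 0.305
grasp_force: 0.0
```

Request:
apply_moves([
  [[0,0,0,0,0,0,-0.48],[0,0,0,0,0,0,-0.52],[0,0,0,0,0,0,-0.56],[0,0,0,0,0,0,-0.6],[0,0,0,0,0,0,-0.63],[0,0,0,0,0,0,-0.66],[0,0,0,0,0,0,-0.68],[0,0,0,0,0,0,-0.68]],
])

```text
time_s: 4.2
position: [0.4759, 0.294, 0.1155]
tcp_rot: [[0.0, 1.0, -0.0], [1.0, -0.0, -0.0], [-0.0, -0.0, -1.0]]
force: [0.6, -0.3, -0.8]
opening: 0.184
grasp_force: 30.0
```

Gripped at opening 0.184 (16 mm, the neck width) with 30 N, below the crack limit. I'll lift gently, and refine the pan centre from the existing pictures.

Request:
apply_moves([
  [[0,0,-0.3,0,0,0,-0.68],[0,0,-1,0,0,0,-0.68],[0,0,-2.2,0,0,0,-0.68],[0,0,-4,0,0,0,-0.68],[0,0,-6,0,0,0,-0.68],[0,0,-8.5,0,0,0,-0.68],[0,0,-11,0,0,0,-0.68],[0,0,-13.5,0,0,0,-0.68],[0,0,-16,0,0,0,-0.68],[0,0,-18.5,0,0,0,-0.68],[0,0,-21,0,0,0,-0.68],[0,0,-23,0,0,0,-0.68],[0,0,-24.5,0,0,0,-0.68],[0,0,-25.5,0,0,0,-0.68],[0,0,-26,0,0,0,-0.68],[0,0,-26,0,0,0,-0.68],[0,0,-26,0,0,0,-0.68]],
])

```text
time_s: 6.32
position: [0.4756, 0.2939, 0.3747]
tcp_rot: [[0.0, 1.0, -0.002], [1.0, -0.0, -0.001], [-0.001, -0.002, -1.0]]
force: [0.2, -0.8, -1.7]
opening: 0.186
grasp_force: 30.0
```

```bash
python3 - <<'E'
from h import *
s=bot.read_state();print(s['position'],s['opening'],s['grasp_force'])
C,S=cv2.imread('pics/s1.png'),bot.capture('side');cv2.imwrite('pics/side2.png',S)
a=cv2.resize(C[235:310,100:190],(400,333),interpolation=cv2.INTER_CUBIC)
b=cv2.resize(S[265:340,295:385],(400,333),interpolation=cv2.INTER_CUBIC)
cv2.imwrite('pics/pan.png',np.vstack([np.hstack([a,b]),cv2.resize(S[0:267,60:380],(800,267*5//2))[:260]]))
E
```

```text
[0.47564032 0.2938847  0.37472942] 0.1860704562215122 30.0010216597002
```

View pics/pan.png

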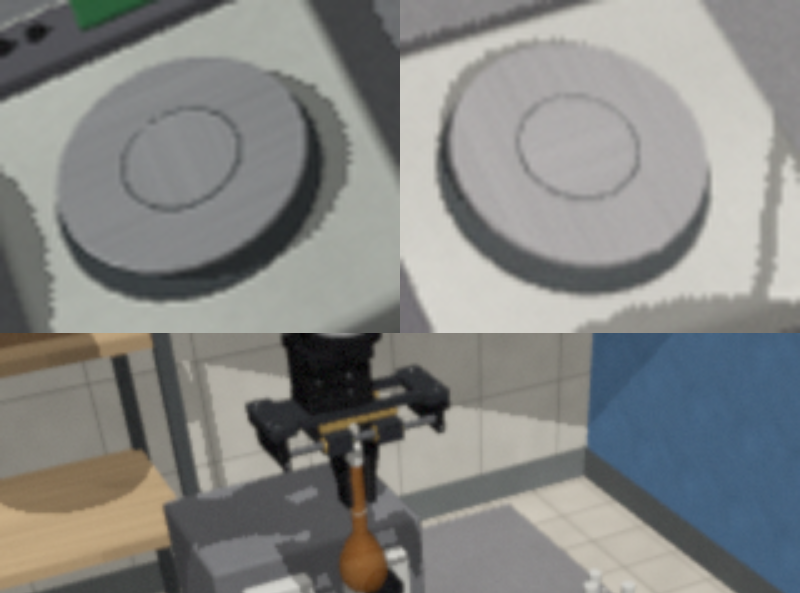

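The flask hangs upright in the gripper. The ring centre is at scene (140.7,270.8) and side (335,298.1).

```bash
python3 - <<'E'
from h import *
a,b=P('scene'),P('side')
q=tri([a,b],[(140.7,270.8),(335,298.1)]);print(q,plane(a,(140.7,270.8),.072),plane(b,(335,298.1),.072))
print('rod',tri([a,b],[(62,306),(424,307)]),'bottle',tri([a,b],[(252,328),(414,204)]))
s=bot.read_state();d=(np.r_[q[:2],0]-s['position']);print(np.array(s['tcp_rot']).T@d*100)
E
```

```text
[ 0.50206256 -0.30914416  0.06980923] [ 0.50358963 -0.30943206] [ 0.50097929 -0.31016582]
rod [ 0.56850891 -0.47067905  0.20626117] bottle [ 0.80238356 -0.21608799  0.1413376 ]
[-60.28326028   2.70152274  37.50431213]
```

Request:
apply_moves([
  [[-0.4,0,0,0,0,0,-0.68],[-1.3,0,0,0,0,0,-0.68],[-2.8,0,0,0,0,0,-0.68],[-5,0.2,0,0,0,0,-0.68],[-8,0.3,0,0,0,0,-0.68],[-11,0.4,0,0,0,0,-0.68],[-14,0.6,0,0,0,0,-0.68],[-17,0.7,0,0,0,0,-0.68],[-20,0.8,0,0,0,0,-0.68],[-23,1,0,0,0,0,-0.68],[-26,1.1,0,0,0,0,-0.68],[-29,1.2,0,0,0,0,-0.68],[-32,1.4,0,0,0,0,-0.68],[-35,1.5,0,0,0,0,-0.68],[-38,1.6,0,0,0,0,-0.68],[-41,1.8,0,0,0,0,-0.68],[-43.5,1.9,0,0,0,0,-0.68],[-45,2,0,0,0,0,-0.68],[-45.6,2,0,0,0,0,-0.68],[-45.6,2,0,0,0,0,-0.68]],
])

```text
time_s: 8.88
position: [0.4958, -0.1619, 0.3755]
tcp_rot: [[0.0, 1.0, -0.0], [1.0, -0.0, 0.001], [0.001, -0.0, -1.0]]
force: [-1.0, 0.6, -1.9]
opening: 0.186
grasp_force: 30.0
```

Request:
apply_moves([
  [[-0.6,0,0,0,0,0,-0.68],[-1.8,0.1,0,0,0,0,-0.68],[-4,0.2,0,0,0,0,-0.68],[-6.5,0.3,0.5,0,0,0,-0.68],[-9,0.4,1.5,0,0,0,-0.68],[-11.5,0.5,3,0,0,0,-0.68],[-13.5,0.6,5,0,0,0,-0.68],[-14.4,0.6,7.5,0,0,0,-0.68],[-14.7,0.6,10,0,0,0,-0.68],[-14.7,0.6,12.5,0,0,0,-0.68],[-14.7,0.6,14.5,0,0,0,-0.68],[-14.7,0.6,15.5,0,0,0,-0.68],[-14.7,0.6,16,0,0,0,-0.68],[-14.7,0.6,16,0,0,0,-0.68],[-14.7,0.6,16,0,0,0,-0.68],[-14.7,0.6,16,0,0,0,-0.68]],
])

```text
time_s: 10.88
position: [0.5023, -0.3092, 0.2163]
tcp_rot: [[-0.0, 1.0, 0.001], [1.0, 0.0, -0.001], [-0.001, 0.001, -1.0]]
force: [-0.7, -0.4, -0.6]
opening: 0.187
grasp_force: 30.0
```

```bash
python3 - <<'E'
from h import *
s=bot.read_state();print(s['time_s'],s['position'],s['opening'],s['grasp_force'],s['force'])
C,S=bot.capture('scene'),bot.capture('side')
a=cv2.resize(C[170:320,60:210],(400,400),interpolation=cv2.INTER_CUBIC)
b=cv2.resize(S[200:350,260:410],(400,400),interpolation=cv2.INTER_CUBIC)
cv2.imwrite('pics/c3.png',np.hstack([a,b]))
E
```

```text
10.875 [ 0.50231887 -0.30918843  0.21631516] 0.18676147563082118 30.00041127204895 [-0.7008715  -0.42165197 -0.60032382]
```

View pics/c3.png

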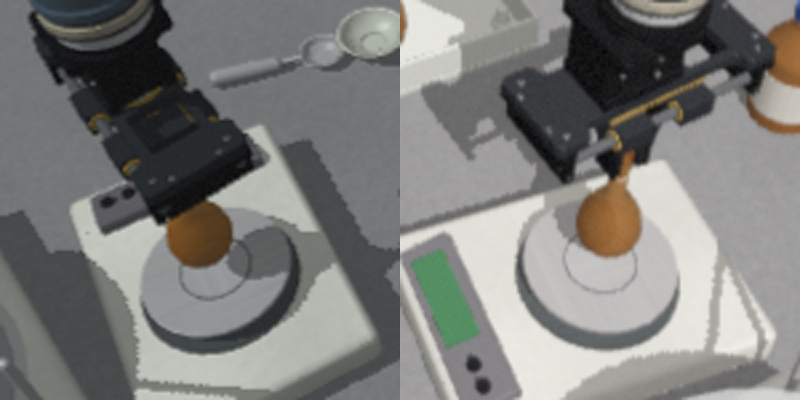

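```bash
python3 - <<'E'
from h import *
a,b=P('scene'),P('side')
print(tri([a,b],[(134.6,257.7),(338.4,283.2)]))
for p in(a,b):
    for z in(.139,.106):
        q=p@[.5023,-.3092,z,1];print((q[:2]/q[2]).round(1))
E
```

```text
[ 0.5026024  -0.30966961  0.12721682]
[133.4 254.5]
[137.  262.6]
[338.8 279.9]
[337.  288.8]
```

The bulb is centred over the ring at (0.5026, -0.3097) and upright, with the foot about 28–34 mm above the pan. I'll lower slowly and watch the force.

Request:
apply_moves([
  [[0,0,0.5,0,0,0,-0.68],[0,0,1.2,0,0,0,-0.68],[0,0,1.8,0,0,0,-0.68],[0,0,2.2,0,0,0,-0.68],[0,0,2.5,0,0,0,-0.68],[0,0,2.7,0,0,0,-0.68],[0,0,2.7,0,0,0,-0.68],[0,0,2.7,0,0,0,-0.68]],
])

```text
time_s: 11.98
position: [0.5021, -0.309, 0.1887]
tcp_rot: [[-0.0, 1.0, 0.0], [1.0, 0.0, -0.0], [-0.0, 0.0, -1.0]]
force: [-0.8, 0.2, -0.7]
opening: 0.189
grasp_force: 30.0
```

Request:
apply_moves([
  [[0,0,0.1,0,0,0,-0.68],[0,0,0.2,0,0,0,-0.68],[0,0,0.3,0,0,0,-0.68],[0,0,0.4,0,0,0,-0.68],[0,0,0.4,0,0,0,-0.68],[0,0,0.4,0,0,0,-0.68]],
])

```text
time_s: 12.72
position: [0.502, -0.309, 0.1846]
tcp_rot: [[0.0, 1.0, 0.0], [1.0, -0.0, -0.0], [-0.0, 0.0, -1.0]]
force: [0.1, -0.4, -1.5]
opening: 0.187
grasp_force: 30.0
```

```bash
python3 - <<'E'
from h import *
F=[]
for i in range(8):
    S=bot.capture('side');s=bot.read_state();F.append(s['force'])
print(np.mean(F,0),s['position'],s['time_s'])
C=bot.capture('scene')
a=cv2.resize(C[220:320,90:190],(400,400),interpolation=cv2.INTER_CUBIC)
b=cv2.resize(S[240:340,290:390],(400,400),interpolation=cv2.INTER_CUBIC)
cv2.imwrite('pics/c4.png',np.hstack([a,b]))
E
```

```text
[ 0.2036997  -0.02391062 -0.7854333 ] [ 0.50198136 -0.30896377  0.18455756] 13.125
```

View pics/c4.png

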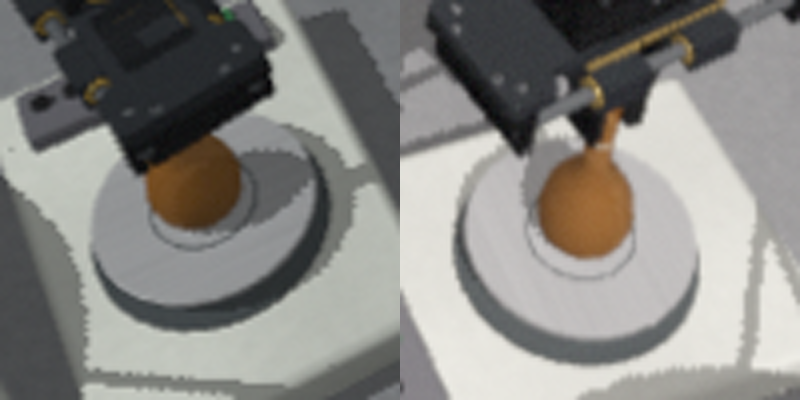

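The flask is still hanging (force about -0.8 N, its own weight), centred in the ring. I'll lower further in small steps.

Request:
apply_moves([
  [[0,0,0.1,0,0,0,-0.68],[0,0,0.2,0,0,0,-0.68],[0,0,0.3,0,0,0,-0.68],[0,0,0.35,0,0,0,-0.68],[0,0,0.35,0,0,0,-0.68],[0,0,0.35,0,0,0,-0.68]],
])

```text
time_s: 13.92
position: [0.502, -0.309, 0.1811]
tcp_rot: [[-0.0, 1.0, 0.0], [1.0, 0.0, -0.0], [-0.0, 0.0, -1.0]]
force: [-0.2, 0.1, 0.0]
opening: 0.183
grasp_force: 30.0
```

```bash
python3 - <<'E'
from h import *
F=[]
for i in range(12):
    S=bot.capture('side');s=bot.read_state();F.append(s['force'])
print(np.mean(F,0),np.std(F,0),s['position'],s['time_s'])
E
```

```text
[-0.2180105   0.00660884 -0.02890203] [0.63902619 0.63134145 0.49437978] [ 0.5019916  -0.30898423  0.18106009] 14.525
```

The force has gone from -0.8 to about 0 N, so the pan now carries the flask's weight. I'll release slowly and rise straight up.

Request:
apply_moves([
  [[0,0,0,0,0,0,-0.64],[0,0,0,0,0,0,-0.6],[0,0,0,0,0,0,-0.56],[0,0,0,0,0,0,-0.5],[0,0,0,0,0,0,-0.4],[0,0,0,0,0,0,-0.2],[0,0,0,0,0,0,0.1],[0,0,0,0,0,0,0.4],[0,0,0,0,0,0,0.4],[0,0,-0.5,0,0,0,0.4],[0,0,-2,0,0,0,0.4],[0,0,-4,0,0,0,0.4],[0,0,-7,0,0,0,0.4],[0,0,-10,0,0,0,0.4],[0,0,-13,0,0,0,0.4],[0,0,-15,0,0,0,0.4],[0,0,-16,0,0,0,0.4],[0,0,-16,0,0,0,0.4],[0,0,-16,0,0,0,0.4]],
])

```text
time_s: 16.9
position: [0.5015, -0.3086, 0.3402]
tcp_rot: [[0.0, 1.0, -0.001], [1.0, -0.0, 0.001], [0.001, -0.001, -1.0]]
force: [0.6, 1.3, 0.0]
opening: 0.7
grasp_force: 0.0
```

```bash
python3 - <<'E'
from h import *
C,S=bot.capture('scene'),bot.capture('side')
a=cv2.resize(C[130:330,80:280],(400,400),interpolation=cv2.INTER_CUBIC)
b=cv2.resize(S[120:350,170:400],(400,400),interpolation=cv2.INTER_CUBIC)
cv2.imwrite('pics/c5.png',np.hstack([a,b]))
E
```

```text
(no output)
```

View pics/c5.png

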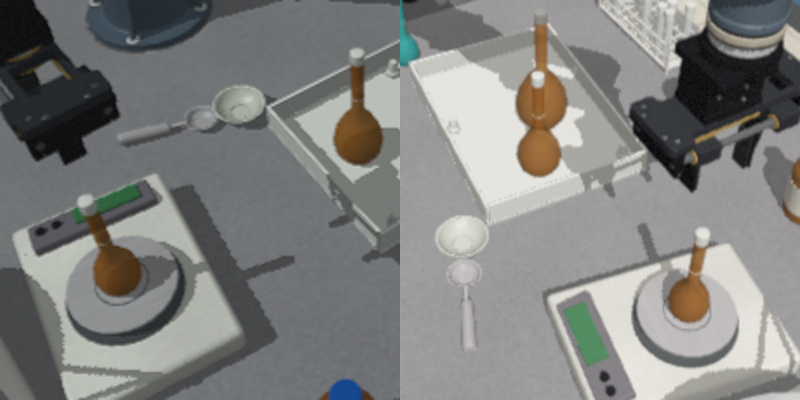

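The flask stands upright in the ring, released, and both big flasks are untouched in the tray.

```bash
python3 -c "
from rig import bot
print(bot.hand_in())"
```

```text
the job is handed in; nothing more can be done
None
```

The smallest flask stands upright, released and centred in the ring on the weighing pan, and the two bigger flasks were left where they stood; the job was handed in at about 17 s, with a 30 N grip (above the 20–25 N suggested, below the 40 N crack limit) and no verdict returned.

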